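# Slide a nose-heavy paint tray over the gap into its rack dock

## Robot

A 6-joint arm with a two-finger parallel gripper is mounted at the origin on the work surface. World frame = base frame: x ahead of the robot, y to its left, z up, the work surface at z = 0. Lengths are in mm, angles in rad, forces in N, time in s.
With the tool pointing down it reaches from about 275 to 725 mm from the base axis. Payload 5.6 kg.
Tool frame: the origin (TCP) lies midway between the tips of the shut fingers; the grasp point (between the pads) lies 19 mm behind it; z points along the fingers, y is the line along which they close (so a half turn about z gives the same grasp; the last joint's range is limited). The gripper opens to 85 mm and grips with 20 to 120 N. Pads are 22 mm wide; open, the fingers measure 114 mm over their backs; the gripper's body (76 mm by 85 mm) begins 54 mm behind the grasp point. The pads swing forward as they close: fully open they stand 13 mm farther back than shut.
Start: joints at [-0.822, 0.255, 0.108, 0, -1.424, -0.285], TCP at [246.06, -491.882, 231.283] pointing down, gripper open.
Joint ranges: [-2.95, 2.95], [-1.21, 1.97], [-1.09, 1.5], [-2.87, 1.71], [-2.94, -0.07], [-3.05, 3.05]. Speed limits (rad/s): [2.57, 2.57, 3.14, 3.14, 3.14, 3.14].

## Interface

Orientations are given as a rotation vector (axis times angle).
In Python, from plant import manip, cams, hand_in, spotter gives the robot as it stands.
- The arm moves only by the tool drive_tool, never from a script. Its arguments are lists of equal length, an entry for each row: "travel": the shift along the tool's x, y, z as a fraction of full scale, a list of three; "twist": the turn, a rotation vector about the tool's x, y, z as a fraction of full scale, a list of three. In form: {"travel": [[tx, ty, tz], ...], "twist": [[ax, ay, az], ...]}. A call has 1 to 12 rows; each row is the pose to reach, as a shift and turn from the pose commanded when the call began, along the tool's axes at that moment, turning the shorter way round; what a row does not reach only later rows make up. Full scale, the value 1, is 0.5 m for a shift and pi rad for a turn. A row lasts 1/12 s, in which the tool goes at most 41.7 mm and 7.16 degrees, less where a joint would pass 70% of its speed; a pose out of reach is approached as far as the arm can. A call with a number of a shift or a turn outside -1 to 1 is refused whole. A call with a gripper value outside its range is refused whole. "grip" is the closure, from -1 (fully open) to 1 (shut), set as the call begins (left out, the last holds). The fingers move at their own pace and stop on an object; "newtons" is the grip in N (left out, the last holds). Time passes only in rows, so rows that repeat a pose let the fingers close. It gives the time, the measured TCP pose, the force, the opening and the grip force at its end, in the units of the state.
- manip.state(): the state, without advancing time (a new reading comes with each control period).
- cams.grab_frame(name): name is "side" or "top"; returns the picture (480x640x3 uint8, red, green, blue); there is no depth.
- cams.get_calibration(name): a dict with "mtx" (3x3 intrinsics, pixels), "dist" ([k1, k2, p1, p2, k3] as OpenCV has them; the pictures are not rectified), "cam_to_world" (4x4, takes a point from camera to world coordinates). Camera axes: x right, y down, z forward; pixel columns grow to the right and rows downward; lengths in mm; the calibration is good to about 2 mm. A picture is of the moment at which its call begins. get_calibration takes no time and is no camera call.
- hand_in(): hands the job in; it is judged then, once.
Trained networks look in the newest picture that a camera, given by its name, has taken for a name from the list of things; names that differ only in an ending like _2 or _b are one class to them, and where a whole thing is asked for, a point or a joint stands for the part that bears it (a point fixed in the world has none). Each returns a list of dicts, best first, with "confidence" (0 to 1); they miss things now and then, are a little off and sometimes report something else, mostly with a low value. They report only what shows in the picture. A call takes as long as a camera call. They do not tell look-alikes from the thing itself.
- spotter.find_in(query, camera): "centre" ([x, y, z] in mm, in world coordinates, good to about 4 mm: the middle of the surface that is visible of it).
The state is a dict: "time": time; "joint_pos": joint angles; "qvel": joint speeds; "tau": joint torques, N m; "tool_pos": TCP position; "orientation": TCP orientation; "wrist_force": force on the tool from outside, world axes, zero at the start; "wrist_torque": the same for the moment, N m; "gripper_width": finger opening in mm; "grasp_force": force on a finger pad.
Only numpy, scipy, OpenCV 4.12 (cv2) and the standard library are available. Lean on these libraries where they do the work, as an engineer would, in place of code of your own. Each camera call takes 0.05 s, during which the arm holds its last target. There are 200 camera calls.

## Task

Slide the tray of paint jars off its stand, straight across the open gap and into the rack dock until its front is fully home, pressed firmly but gently against the rubber pad of the end stop, then let go. The tray is nose-heavy, so keep it level all the way: hold its rear ledge down gently while the nose is over the gap, then ease off so that it does not tip backwards. Slide it rather than lift it, press on it and meet the pad gently, and leave the tape roll and the paint pot beside it where they stand.

Things in the scene. Friction and masses are not known exactly. Their poses are not given: they have to be found in the camera images.
- tray: plywood tray 210 long (x, its way of travel) x 160 wide; origin: centre of its flat underside. Rear to front: flat ledge 40 long, 10 above the underside; solid box section 106 long, top at 36, its upright rear face is the push face; open row 56 long, floor at 10, walls to 32, holding three jars. With jars 0.75 to 0.9 kg, balance point 55 behind the front. Too wide to grip. Tilt of 2.5 degrees is too much
- tray_ledge (a point): middle of the ledge's top, 20 mm behind the push face (26 high, full width), 85 mm behind the tray's centre; axes as the tray. Fingertips stand on it, press down and push at the face. While the nose is over the gap 5 to 9 N of press is needed or it sags; once the rear has left the stand about 4 N of press tips it backwards. Keep all pushing and pressing under 30 N
- tray_front (a point): middle of the tray's front face, 10 mm above its underside, 105 mm ahead of its centre
- stand: fixed plywood stand on which the tray starts, top 60 mm above the bench at its middle and not quite level: rigid, but along local x it slopes up or down by as much as 0.9 degrees. Origin at bench level; local x points to the dock, the edge at the gap is at local x = +120 mm, the other at -120 mm; the top spans local y -100 to +190 mm
- dock: fixed low rack shelf, pale metal with dark rails, deck 59 mm above the bench (1 mm lower than the stand). Origin at bench level below the middle of its mouth edge; x is the way in. The first 20 mm slopes up 5 mm to the deck. Side rails 20 mm high, inner faces at local y = +-84 mm (4 mm play per side), flare to +-100 mm at the mouth and guide the tray. The gap from stand to mouth is 85 to 100 mm
- stop: steel end bracket of the dock; origin at deck height in the middle of its face, 232 mm in from the mouth; axes as the dock. On it a rubber pad 120 wide, 24 high is screwed out towards the tray: its face stands 5 to 17 mm in front of the bracket, set differently each time and not in the pose, so it must be found by feel. Push on it with 3 N or more to seat, never over 20 N. Friction alone takes up to 8 N of push
- jar0: lidded paint jar 45 mm across, 55 mm high, loose in the tray's front row; origin at its underside
- jar1: lidded paint jar 45 mm across, 55 mm high, loose in the tray's front row; origin at its underside
- jar2: lidded paint jar 45 mm across, 55 mm high, loose in the tray's front row; origin at its underside
- tape: paper tape roll, 76 mm across, 24 mm high, standing on the stand beyond the tray (bystander); origin at its underside
- pot: small paint pot, 54 mm across, 50 mm high, on the outer strip of the dock (bystander); origin at its underside
Not all that is in view belongs to the job. What is shaped like the jar1 but green is not meant.

How it is judged (in metres and radians):
On the way, in this order (a step that is already met when the one before it is completed fails the run):
1. the tray's nose has crossed the gap and lies on the dock, level (x of tray_front in the frame of dock above 0.03 m and angle between tray's own z axis and vertical below 0.04 rad), for 0.1 s.
2. the tray's front presses on the rubber pad of the end stop (x of tray_front in the frame of stop above -0.02 m and contact force between stop and tray above 2 N and angle between tray's own z axis and vertical below 0.04 rad), for 0.05 s.
At the end, for the whole second after the job is handed in: The tray lies on the dock's deck, level within 0.03 rad and square to it within 0.05 rad, its front where the pad of the end stop was met, 3 to 20 mm before the bracket, and within 8 mm of the dock's middle, at rest, with the three jars standing in their row (x of tray_front in the frame of stop between -0.02 and -0.003 m and y of tray_front in the frame of stop between -0.008 and 0.008 m and angle between the x axis of tray and the x axis of dock, either way round below 0.05 rad and height (world z) of tray between 0.055 and 0.062 m and angle between tray's own z axis and vertical below 0.03 rad and linear speed of tray below 0.01 m/s and z of each of jar0, jar1, jar2 in the frame of tray below 0.016 m and angle between each of jar0, jar1, jar2's own z axis and vertical below 0.1 rad); the robot touches nothing.
It fails at once if the tray sags or tips by more than 0.05 rad (angle between tray's own z axis and vertical above 0.05 rad).
It fails at once if the tray is lifted more than 12 mm above the stand (height (world z) of tray above 0.072 m).
It fails at once if the robot presses or pushes the tray with more than 30 N (contact force between any of the arm, the fingers and tray above 30 N).
It fails at once if the end stop is pushed with more than 20 N (contact force between stop and tray above 20 N).
It fails at once if the tape roll or the paint pot is moved by more than 20 mm (distance of any of tape, pot from where it was at the start of the episode above 0.02 m).
It also fails if it takes over 72 s, if anything falls off the work surface, if the arm or the gripper's body presses on something with over 40 N, if the wrist force passes 120 N, or if a joint passes its speed limit or range.

## Working session

There is one attempt and no reset: what is moved stays moved. The work goes in short steps, Python scripts to look and compute and a tool call to move; the robot and the scene stay as the last step left them, time stands still between calls to the robot, and variables do not carry over. Pictures are saved under pics/ and viewed, at most 11 in all, crops included, and the job is handed in when it is done.

Besides the shell and the picture viewer there is one more tool, called after ">>>" as a command line: name --argument value ..., lists and objects as JSON in quotes. drive_tool: Moves the arm, as the interface text tells. Shift numbers are shares of 0.5 m and turn numbers shares of pi rad, none past 1 either way. Its arguments: {"type":"object","properties":{"travel":{"type":"array","items":{"type":"array","items":{"type":"number"}}},"twist":{"type":"array","items":{"type":"array","items":{"type":"number"}}},"grip":{"type":"number"},"newtons":{"type":"number"}},"required":["travel","twist"]}

```bash
ls; mkdir -p pics
python3 - <<'E'
from plant import manip,cams,spotter
import cv2,numpy as np
print(manip.state())
for c in("top","side"):
    cv2.imwrite(f"pics/{c}0.png",cams.grab_frame(c)[:,:,::-1])
    k=cams.get_calibration(c);print(k)
    for q in("tray","tray_ledge","stand","dock","stop","jar0","tape","pot"):
        print(c,q,[(np.round(r["centre"],1).tolist(),round(r["confidence"],2)) for r in spotter.find_in(q,c)][:4])
print(manip.state()["time"])
E
```

```text
pics
{'time': 0.0, 'joint_pos': array([-8.22403601e-01,  2.55758688e-01,  1.07017299e-01, -5.07771028e-04,
       -1.42389013e+00, -2.84578044e-01]), 'qvel': array([ 1.04617293e-03,  9.01925697e-04, -6.29138662e-04, -2.34610716e-04,
       -1.34754828e-03,  6.33159092e-05]), 'tau': array([ 8.62366051e-05, -3.86633813e+01,  2.37940496e+01,  5.36494777e+00,
       -6.16004661e-03,  3.29976686e-06]), 'tool_pos': array([ 245.88398387, -491.42772876,  230.38963595]), 'orientation': array([ 7.21822962e-01, -3.05706029e+00, -2.89584187e-03]), 'wrist_force': array([ 0.41259977, -0.42204559,  0.04539061]), 'wrist_torque': array([ 0.00275259,  0.06562696, -0.00792255]), 'grasp_force': 0.0, 'gripper_width': 85.40926575752704}
{'mtx': array([[460.20988609,   0.        , 323.92388434],
       [  0.        , 460.20988609, 237.4464284 ],
       [  0.        ,   0.        ,   1.        ]]), 'dist': array([-0.11052267,  0.        ,  0.        ,  0.        ,  0.        ]), 'cam_to_world': array([[ 1.67036342e-02, -9.95136809e-01,  9.70758449e-02,
         4.59626402e+02],
       [-9.99813583e-01, -1.5
[... 1108 characters left out ...]
38e-01,
         8.08012520e+02],
       [-7.32574528e-05, -7.81847406e-01, -6.23469829e-01,
         7.31714525e+02],
       [ 0.00000000e+00,  0.00000000e+00,  0.00000000e+00,
         1.00000000e+00]])}
side tray [([565.1, 231.0, 97.7], 0.91)]
side tray_ledge [([564.6, 234.3, 96.5], 0.82)]
side stand [([669.9, 265.8, 62.4], 0.91), ([699.8, 117.9, 81.3], 0.63)]
side dock [([554.4, -139.6, 55.8], 0.58)]
side stop [([516.7, -254.7, 79.3], 0.97), ([671.7, -125.1, 90.5], 0.26)]
side jar0 [([382.5, 202.3, 43.4], 0.85), ([552.5, 122.6, 120.6], 0.81), ([505.3, 131.2, 119.1], 0.7), ([564.4, 235.9, 93.5], 0.57)]
side tape []
side pot [([671.6, -127.1, 92.3], 0.64), ([695.8, 119.2, 80.5], 0.18)]
0.9
```

View pics/top0.png

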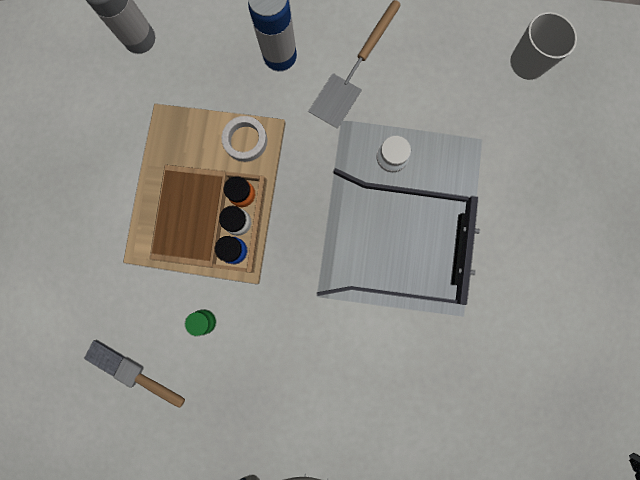

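View pics/side0.png

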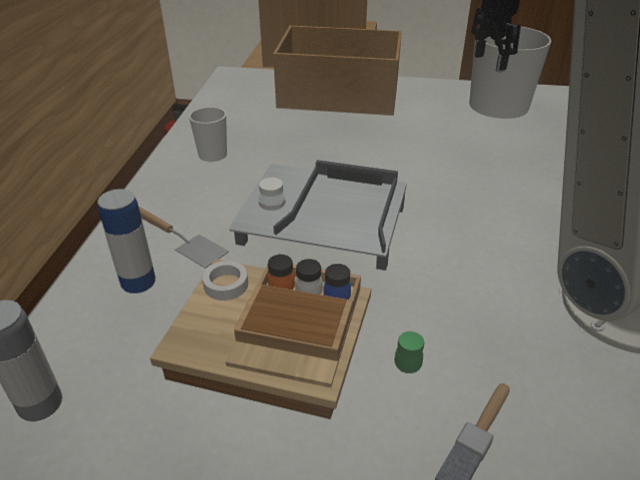

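The top view shows the stand at about (124–284, 104–283), with the tray on it. The jars are at about (237, 190–250), the tape at (244, 138) and the dock at (319–481, 121–315), with the pad near (460, 250). In the side view the ledge is at (283, 362). Next I'll enlarge these areas to get the corners.

Run:
```python
import cv2
t=cv2.imread("pics/top0.png");s=cv2.imread("pics/side0.png")
def g(im,x,y,w,h,k,n):
    c=cv2.resize(im[y:y+h,x:x+w],None,fx=k,fy=k,interpolation=cv2.INTER_CUBIC)
    for i in range(0,w,20):cv2.putText(c,str(x+i),(i*k,8),0,.3,(0,0,255));cv2.line(c,(i*k,8),(i*k,14),(0,0,255))
    for i in range(0,h,20):cv2.putText(c,str(y+i),(0,i*k+3),0,.3,(0,0,255))
    cv2.imwrite(n,c)
g(t,110,90,190,145*1+55,3,"pics/c1.png");g(t,310,110,190,200,3,"pics/c2.png");g(s,150,245,240,175,3,"pics/c3.png")
```

```text
(no output)
```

View pics/c1.png

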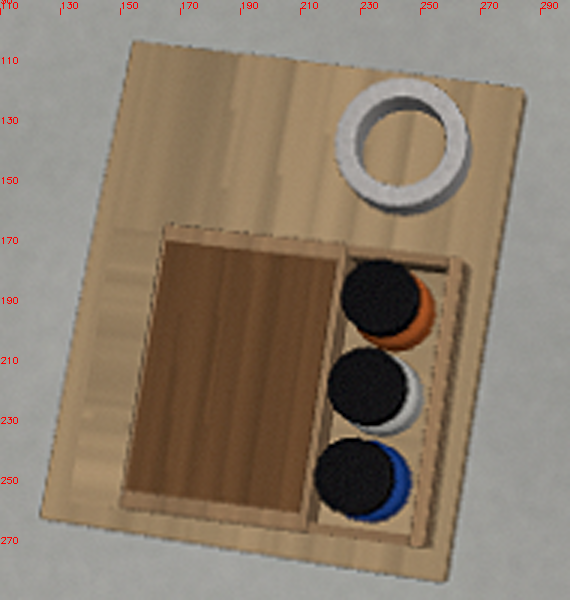

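View pics/c2.png

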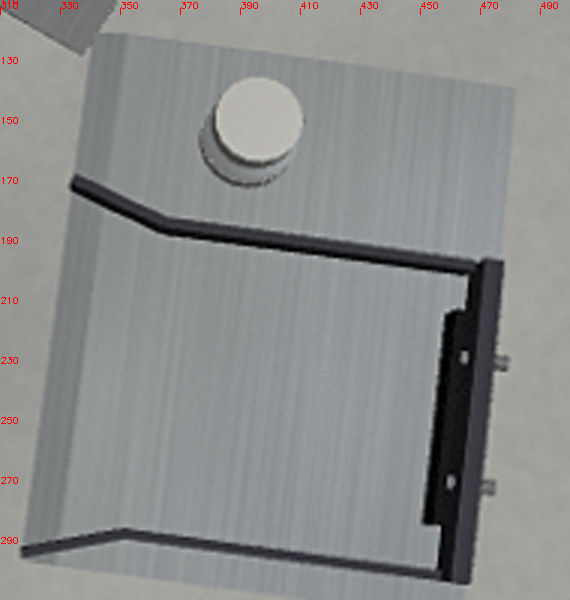

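View pics/c3.png

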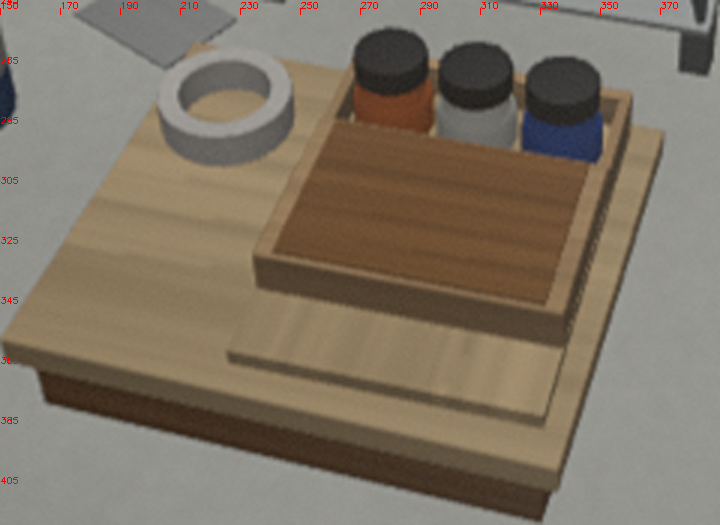

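The crops show the box top rear edge at (164.5,165)–(150,259) and the tray front top edge at (264,176)–(251,272). The rails run (365,188)–(466,201) and (350,286)–(456,301), and the pad is at (455,215)–(452,284). In the side view the ledge rear edge runs (226,362)–(331,383).

```bash
cat > h.py <<'E'
import cv2,numpy as np
from plant import cams
def px(c,p,z):
    k=cams.get_calibration(c);T=k["cam_to_world"]
    u=cv2.undistortPoints(np.array([[p]],float),k["mtx"],k["dist"])[0,0]
    d=T[:3,:3]@np.r_[u,1];return T[:3,3]+d*(z-T[2,3])/d[2]
E
python3 - <<'E'
from h import *
ang=lambda a,b:np.degrees(np.arctan2(*(b-a)[[1,0]]))
P=lambda c,l,z:[px(c,p,z) for p in l]
def show(n,L):
    print(n);[print('  ',np.round(p,1)) for p in L]
    for a,b in zip(L,L[1:]):print('   len %.1f ang %.2f'%(np.linalg.norm(b-a),ang(a,b)))
show('stand rearfar,gapfar,gapnear,rearnear',P("top",[(154,103.7),(285,120),(258.7,283.3),(123.3,262.7)],60))
show('stand side(rearfar,rearnear)',P("side",[(151,359),(335,407.5)],60))
show('box rear top far near',P("top",[(164.5,165),(150,259.3)],96))
show('tray front top',P("top",[(264,175.7),(251,272.3)],92))
show('box rear side',P("side",[(235,331),(338.5,351)],96))
show('ledge rear top side',P("side",[(226,362),(331.5,383.5)],70))
show('ledge/face junction',P("side",[(236,341),(338,359.5)],70))
show('dock outer mouth far',P("top",[(343.3,121)],54)+P("top",[(482,139)],59))
show('rail far inner top',P("top",[(364,187.7),(466,201.3)],79))
show('rail near inner top',P("top",[(351,285.8),(456,301)],79))
show('rail tips',P("top",[(334.5,171),(317.5,294)],77))
show('mouth line at z54',P("top",[(343.3,121),(317.5,297)],54))
show('bracket face top?',P("top",[(471,200),(457,303)],83))
show('pad face top',P("top",[(459,214),(452,284)],83))
E
```

```text
stand rearfar,gapfar,gapnear,rearnear
   [771.3 279.3  60. ]
   [740.5  42.1  60. ]
   [455.9  78.9  60. ]
   [485.9 316.2  60. ]
   len 239.3 ang -97.41
   len 286.9 ang 172.62
   len 239.2 ang 82.81
stand side(rearfar,rearnear)
   [767.9 281.7  60. ]
   [484.4 327.6  60. ]
   len 287.2 ang 170.81
box rear top far near
   [649.  238.5  96. ]
   [491.2 254.2  96. ]
   len 158.6 ang 174.29
tray front top
   [632.8  70.8  92. ]
   [473.6  87.1  92. ]
   len 160.1 ang 174.15
box rear side
   [646.  240.6  96. ]
   [488.8 257.   96. ]
   len 158.1 ang 174.02
ledge rear top side
   [651.8 279.1  70. ]
   [493.6 295.5  70. ]
   len 159.1 ang 174.09
ledge/face junction
   [647.8 237.2  70. ]
   [489.8 250.8  70. ]
   len 158.6 ang 175.06
dock outer mouth far
   [742.  -60.1  54. ]
   [ 713.3 -304.2   59. ]
   len 245.8 ang -96.71
rail far inner top
   [617.7 -95.2  79. ]
   [ 597.9 -266.8   79. ]
   len 172.7 ang -96.59
rail near inner top
   [454.6 -75.3  79. ]
   [ 431.9 -248.2   79. ]
   len 174.4 ang -97.48
rail tips
   [645.9 -45.6  77. ]
   [440.3 -20.7  77. ]
   len 207.1 ang 173.11
mouth line at z54
   [742.  -60.1  54. ]
   [434.7 -20.3  54. ]
   len 309.9 ang 172.62
bracket face top?
   [ 599.5 -274.1   83. ]
   [ 428.8 -248.7   83. ]
   len 172.6 ang 171.53
pad face top
   [ 575.5 -253.3   83. ]
   [ 459.7 -240.5   83. ]
   len 116.5 ang 173.68
```

```bash
cat >> h.py <<'E'
from scipy.spatial.transform import Rotation as R
from plant import manip
def rel(pos,head):
    s=manip.state();Rc=R.from_rotvec(s["orientation"]);M=Rc.as_matrix()
    print("tool x",np.round(M[:,0],3),"z",np.round(M[:,2],3),'q',np.round(s["joint_pos"],2))
    a=np.radians(head)
    for f in(1,-1):
        x=f*np.array([np.cos(a),np.sin(a),0]);z=np.array([0,0,-1.]);Rt=R.from_matrix(np.c_[x,np.cross(z,x),z])
        print("sign",f,"travel",np.round(M.T@(np.array(pos)-s["tool_pos"])/500,4),"twist",np.round((Rc.inv()*Rt).as_rotvec()/np.pi,4))
E
python3 -c "
from h import *
rel([570.6,264,200],-95.9)"
```

```text
tool x [-0.894 -0.447 -0.   ] z [ 0. -0. -1.] q [-0.82  0.26  0.11 -0.   -1.42 -0.28]
sign 1 travel [-1.2567  1.0617  0.0626] twist [-0.      0.     -0.3196]
sign -1 travel [-1.2567  1.0617  0.0626] twist [0.     0.     0.6804]
```

>>> drive_tool --travel '[[-0.05, 0.042, 0], [-0.11, 0.093, 0], [-0.17, 0.144, 0], [-0.23, 0.195, 0], [-0.29, 0.246, 0], [-0.35, 0.297, 0], [-0.41, 0.348, 0], [-0.47, 0.4, 0], [-0.53, 0.45, 0], [-0.59, 0.5, 0], [-0.63, 0.53, 0], [-0.63, 0.53, 0]]' --twist '[[0, 0, -0.02], [0, 0, -0.04], [0, 0, -0.06], [0, 0, -0.08], [0, 0, -0.1], [0, 0, -0.12], [0, 0, -0.14], [0, 0, -0.16], [0, 0, -0.18], [0, 0, -0.2], [0, 0, -0.2], [0, 0, -0.2]]' --grip -1

```text
time: 1.9
tool_pos: [410.8, -110.6, 231.3]
orientation: [-1.637, 2.68, 0.0]
wrist_force: [-0.3, 0.9, 0.1]
gripper_width: 85.5
grasp_force: 0.0
```

```bash
python3 -c "
from h import *
rel([570.6,264,180],-95.9)"
```

```text
tool x [-0.457 -0.89  -0.001] z [ 0.001  0.001 -1.   ] q [ 0.11  0.   -0.18 -0.   -1.38 -0.58]
sign 1 travel [-0.8124  0.0577  0.1035] twist [-0.0002  0.0003 -0.1182]
sign -1 travel [-0.8124  0.0577  0.1035] twist [5.000e-04 2.000e-04 8.818e-01]
```

>>> drive_tool --travel '[[-0.06, 0.004, 0], [-0.14, 0.01, 0], [-0.22, 0.016, 0.01], [-0.3, 0.021, 0.02], [-0.38, 0.027, 0.03], [-0.46, 0.033, 0.04], [-0.54, 0.038, 0.05], [-0.62, 0.044, 0.06], [-0.7, 0.05, 0.08], [-0.76, 0.054, 0.1], [-0.812, 0.058, 0.1], [-0.812, 0.058, 0.104]]' --twist '[[0, 0, -0.02], [0, 0, -0.04], [0, 0, -0.06], [0, 0, -0.08], [0, 0, -0.1], [0, 0, -0.118], [0, 0, -0.118], [0, 0, -0.118], [0, 0, -0.118], [0, 0, -0.118], [0, 0, -0.118], [0, 0, -0.118]]'

```text
time: 2.9
tool_pos: [571.4, 263.1, 177.0]
orientation: [2.1, -2.334, -0.001]
wrist_force: [-1.6, -0.3, -0.5]
gripper_width: 85.1
grasp_force: 0.0
```

```bash
python3 -c "
from h import *
rel([570.8,265,75],-95.9)
import cv2
cv2.imwrite('pics/side1.png',cams.grab_frame('side')[:,:,::-1])"
```

```text
tool x [-0.105 -0.994  0.001] z [-0.002 -0.001 -1.   ] q [ 0.68  0.43  0.23 -0.   -1.37 -0.78]
sign 1 travel [-0.004   0.0013  0.2041] twist [ 0.0005 -0.0004 -0.0009]
sign -1 travel [-0.004   0.0013  0.2041] twist [-6.000e-04 -8.000e-04  9.991e-01]
```

>>> drive_tool --travel '[[-0.004, 0.001, 0.05], [-0.004, 0.001, 0.1], [-0.004, 0.001, 0.15], [-0.004, 0.001, 0.18], [-0.004, 0.001, 0.2], [-0.004, 0.001, 0.206], [-0.004, 0.001, 0.206], [-0.004, 0.001, 0.206]]' --twist '[[0, 0, 0], [0, 0, 0], [0, 0, 0], [0, 0, 0], [0, 0, 0], [0, 0, 0], [0, 0, 0], [0, 0, 0]]'

```text
time: 3.62
tool_pos: [571.0, 261.8, 77.6]
orientation: [-2.097, 2.337, -0.001]
wrist_force: [0.9, -0.2, 0.7]
gripper_width: 85.6
grasp_force: 0.0
```

```bash
python3 -c "
from h import *
s=manip.state();print(s['tool_pos'],s['wrist_force'])
f=cams.grab_frame('side')[:,:,::-1]
cv2.imwrite('pics/side2.png',cv2.resize(f[180:420,150:430],None,fx=2.5,fy=2.5))"
```

```text
[570.99548608 261.80064293  77.63956375] [ 0.92517376 -0.21061381  0.67709633]
```

View pics/side2.png

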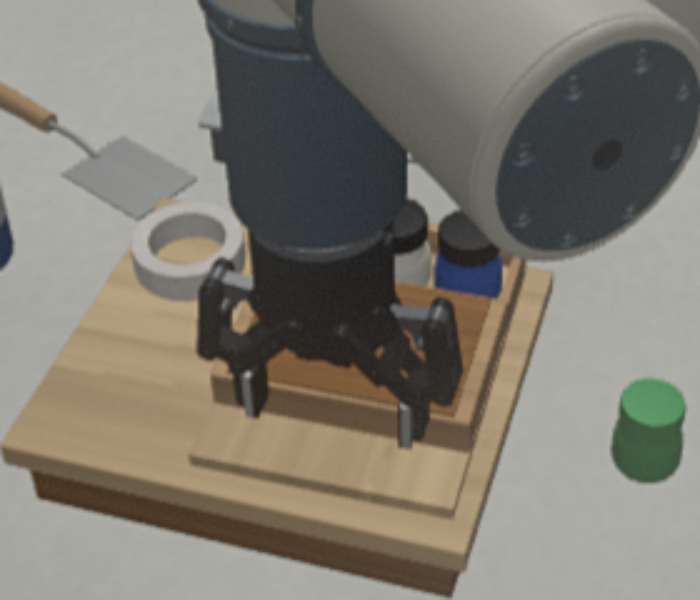

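The fingers straddle the tray centreline, with their tips just above the ledge at crop pixels (250,412) and (405,443). I'll back off slightly and lower until they touch.

>>> drive_tool --travel '[[-0.008, 0, 0.01], [-0.008, 0, 0.02], [-0.008, 0, 0.026], [-0.008, 0, 0.03], [-0.008, 0, 0.032], [-0.008, 0, 0.032]]' --twist '[[0, 0, 0], [0, 0, 0], [0, 0, 0], [0, 0, 0], [0, 0, 0], [0, 0, 0]]'

```text
time: 4.17
tool_pos: [570.5, 265.7, 59.9]
orientation: [2.098, -2.338, -0.0]
wrist_force: [-0.4, 0.0, 0.0]
gripper_width: 85.4
grasp_force: 0.0
```

>>> drive_tool --travel '[[0, 0, 0.001], [0, 0, 0.002], [0, 0, 0.003], [0, 0, 0.003]]' --twist '[[0, 0, 0], [0, 0, 0], [0, 0, 0], [0, 0, 0]]'

```text
time: 4.5
tool_pos: [570.7, 265.7, 58.8]
orientation: [-2.098, 2.338, 0.0]
wrist_force: [0.4, -0.1, 0.3]
gripper_width: 85.4
grasp_force: 0.0
```

>>> drive_tool --travel '[[0, 0, 0.001], [0, 0, 0.002], [0, 0, 0.003], [0, 0, 0.003]]' --twist '[[0, 0, 0], [0, 0, 0], [0, 0, 0], [0, 0, 0]]'

```text
time: 4.83
tool_pos: [570.6, 265.8, 57.1]
orientation: [2.098, -2.338, -0.0]
wrist_force: [0.6, -0.0, -0.2]
gripper_width: 85.4
grasp_force: 0.0
```

>>> drive_tool --travel '[[0, 0, 0.001], [0, 0, 0.002], [0, 0, 0.002], [0, 0, 0.002]]' --twist '[[0, 0, 0], [0, 0, 0], [0, 0, 0], [0, 0, 0]]'

```text
time: 5.17
tool_pos: [570.6, 265.8, 56.3]
orientation: [2.098, -2.338, 0.0]
wrist_force: [0.5, 1.2, 0.7]
gripper_width: 85.6
grasp_force: 0.0
```

>>> drive_tool --travel '[[0, 0, 0.001], [0, 0, 0.001], [0, 0, 0.001]]' --twist '[[0, 0, 0], [0, 0, 0], [0, 0, 0]]'

```text
time: 5.42
tool_pos: [570.7, 265.8, 56.1]
orientation: [-2.098, 2.338, -0.0]
wrist_force: [-0.5, -0.0, 3.1]
gripper_width: 85.3
grasp_force: 1.4
```

>>> drive_tool --travel '[[0, 0, 0.001], [0, 0, 0.001], [0, 0, 0.001]]' --twist '[[0, 0, 0], [0, 0, 0], [0, 0, 0]]'

```text
time: 5.67
tool_pos: [570.7, 265.8, 56.1]
orientation: [-2.098, 2.338, -0.0]
wrist_force: [-2.4, -0.6, 5.4]
gripper_width: 85.4
grasp_force: 2.9
```

>>> drive_tool --travel '[[0, 0, 0.001], [0, 0, 0.001], [0, 0, 0.001]]' --twist '[[0, 0, 0], [0, 0, 0], [0, 0, 0]]'

```text
time: 5.92
tool_pos: [570.7, 265.8, 56.1]
orientation: [-2.098, 2.337, -0.001]
wrist_force: [-4.2, -0.8, 7.8]
gripper_width: 85.2
grasp_force: 4.1
```

>>> drive_tool --travel '[[0, 0, -0.0014], [0.004, 0, -0.0014], [0.008, 0, -0.0014], [0.012, 0, -0.0014], [0.016, 0, -0.0014], [0.016, 0, -0.0014]]' --twist '[[0, 0, 0], [0, 0, 0], [0, 0, 0], [0, 0, 0], [0, 0, 0], [0, 0, 0]]'

```text
time: 6.42
tool_pos: [570.7, 258.7, 56.2]
orientation: [-2.096, 2.335, 0.0]
wrist_force: [0.3, 4.8, 5.4]
gripper_width: 85.4
grasp_force: 3.8
```

>>> drive_tool --travel '[[0.004, 0, 0], [0.008, 0, 0], [0.012, 0, 0], [0.016, 0, 0], [0.02, 0, 0], [0.02, 0, 0]]' --twist '[[0, 0, 0], [0, 0, 0], [0, 0, 0], [0, 0, 0], [0, 0, 0], [0, 0, 0]]'

```text
time: 6.92
tool_pos: [569.7, 249.3, 56.3]
orientation: [-2.096, 2.335, 0.0]
wrist_force: [1.0, 4.9, 5.5]
gripper_width: 85.1
grasp_force: 4.8
```

>>> drive_tool --travel '[[0.006, 0, 0], [0.013, 0, 0], [0.02, 0, -0.0004], [0.027, 0, -0.0004], [0.034, 0, -0.0006], [0.041, 0, -0.0008], [0.048, 0, -0.001], [0.055, 0, -0.001], [0.06, 0, -0.001], [0.06, 0, -0.001]]' --twist '[[0, 0, 0], [0, 0, 0], [0, 0, 0], [0, 0, 0], [0, 0, 0], [0, 0, 0], [0, 0, 0], [0, 0, 0], [0, 0, 0], [0, 0, 0]]'

```text
time: 7.75
tool_pos: [566.4, 219.0, 56.7]
orientation: [-2.096, 2.335, 0.0]
wrist_force: [1.5, 5.1, 4.7]
gripper_width: 85.3
grasp_force: 4.0
```

```bash
python3 -c "
from h import *
rel([0,0,0],-95.9)
f=cams.grab_frame('top')[:,:,::-1];cv2.imwrite('pics/top1.png',cv2.resize(f[90:320,110:500],None,fx=2,fy=2))"
```

```text
tool x [-0.107 -0.994 -0.002] z [ 0.002  0.002 -1.   ] q [ 0.63  0.47 -0.04 -0.   -1.06 -0.73]
sign 1 travel [0.5576 1.0793 0.1097] twist [-0.0007  0.0008 -0.0015]
sign -1 travel [0.5576 1.0793 0.1097] twist [0.0012 0.001  0.9985]
```

View pics/top1.png

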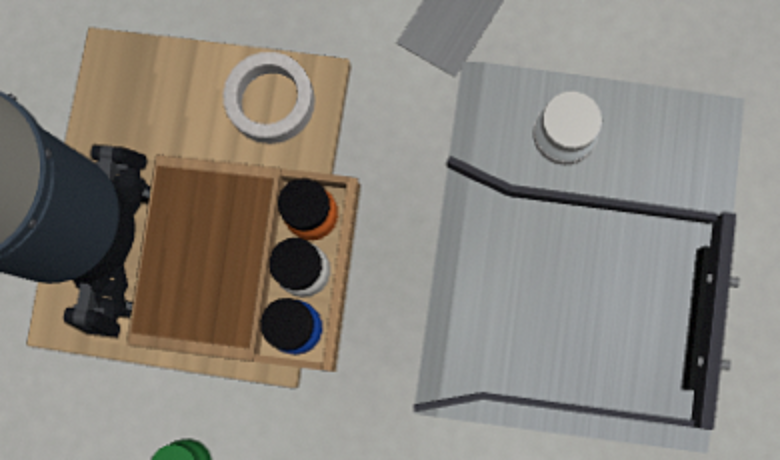

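The tray is sliding with both fingers on its push face. The front edge runs (358,178)–(334,370) in the crop, about 15 mm past the stand edge.

```bash
python3 -c "
from h import *
a=[px('top',p,96) for p in((187.5,168.5),(175,262.5))]
b=[px('top',p,92) for p in((289,179),(277,275))]
d=np.array([np.cos(np.radians(-97.2)),np.sin(np.radians(-97.2))])
for l in(a,b):
  m=(l[0]+l[1])/2;v=l[1]-l[0];print(np.round(l,1).tolist(),m.round(1),np.degrees(np.arctan2(v[1],v[0]))-270)
  r=m[:2]-[543.3,-34.3];print('local',r@d,'lat',d[0]*r[1]-d[1]*r[0])
"
```

```text
[[643.1, 198.7, 96.0], [486.8, 211.8, 96.0]] [565.  205.3  96. ] -94.8130302188707
local -240.39279392392362 lat -8.511060630033487
[[627.8, 29.2, 92.0], [470.0, 44.8, 92.0]] [548.9  37.   92. ] -95.62282962381727
local -71.45050676701783 lat -3.40173695602814
```

>>> drive_tool --travel '[[0.006, 0, 0.0004], [0.013, 0, 0.0004], [0.02, 0, 0.0004], [0.028, 0, 0.0002], [0.036, 0, 0.0], [0.044, 0, -0.0002], [0.052, 0, -0.0002], [0.06, 0, -0.0004], [0.068, 0, -0.0004], [0.068, 0, -0.0004]]' --twist '[[0, 0, 0], [0, 0, 0], [0, 0, 0], [0, 0, 0], [0, 0, 0], [0, 0, 0], [0, 0, 0], [0, 0, 0], [0, 0, 0], [0, 0, 0]]'

```text
time: 8.63
tool_pos: [562.8, 185.0, 57.0]
orientation: [-2.096, 2.335, -0.0]
wrist_force: [0.9, 4.7, 5.9]
gripper_width: 85.8
grasp_force: 4.4
```

>>> drive_tool --travel '[[0.006, 0, 0.0004], [0.012, 0, 0.0006], [0.02, 0, 0.0006], [0.028, 0, 0.0006], [0.036, 0, 0.0006], [0.044, 0, 0.0004], [0.05, 0, 0.0004], [0.05, 0, 0.0004]]' --twist '[[0, 0, 0], [0, 0, 0], [0, 0, 0], [0, 0, 0], [0, 0, 0], [0, 0, 0], [0, 0, 0], [0, 0, 0]]'

```text
time: 9.3
tool_pos: [560.5, 160.6, 57.3]
orientation: [-2.096, 2.334, -0.001]
wrist_force: [1.3, 6.1, 8.0]
gripper_width: 85.4
grasp_force: 5.6
```

>>> drive_tool --travel '[[0.006, 0, 0], [0.012, 0, 0], [0.02, 0, 0], [0.028, 0, -0.0002], [0.036, 0, -0.0003], [0.044, 0, -0.0003], [0.05, 0, -0.0003], [0.05, 0, -0.0003]]' --twist '[[0, 0, 0], [0, 0, 0], [0, 0, 0], [0, 0, 0], [0, 0, 0], [0, 0, 0], [0, 0, 0], [0, 0, 0]]'

```text
time: 9.97
tool_pos: [558.2, 136.0, 57.9]
orientation: [-2.095, 2.334, -0.001]
wrist_force: [1.2, 6.7, 8.7]
gripper_width: 85.5
grasp_force: 6.1
```

>>> drive_tool --travel '[[0.006, 0, 0], [0.012, 0, 0], [0.02, 0, -0.0001], [0.028, 0, -0.0002], [0.036, 0, -0.0003], [0.044, 0, -0.0004], [0.052, 0, -0.0005], [0.058, 0, -0.0005], [0.058, 0, -0.0005]]' --twist '[[0, 0, 0], [0, 0, 0], [0, 0, 0], [0, 0, 0], [0, 0, 0], [0, 0, 0], [0, 0, 0], [0, 0, 0], [0, 0, 0]]'

```text
time: 10.72
tool_pos: [555.9, 107.6, 58.9]
orientation: [-2.094, 2.332, -0.002]
wrist_force: [1.1, 8.5, 12.4]
gripper_width: 85.6
grasp_force: 8.0
```

```bash
python3 -c "
from h import *
f=cams.grab_frame('top')[:,:,::-1];cv2.imwrite('pics/top2.png',cv2.resize(f[90:320,110:500],None,fx=2,fy=2))"
```

```text
(no output)
```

View pics/top2.png

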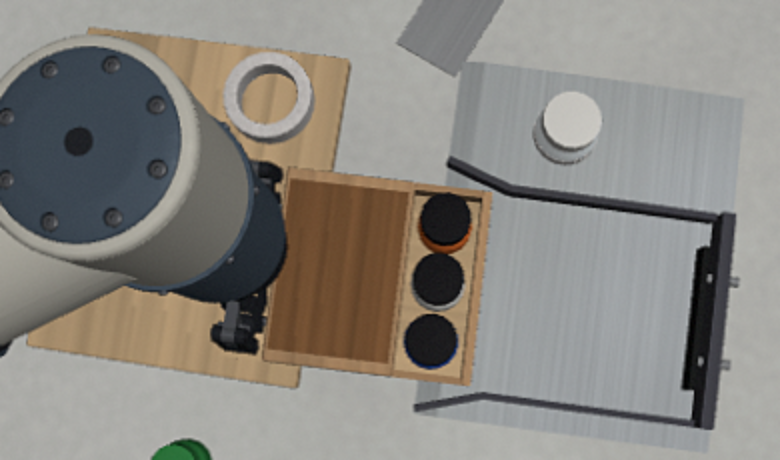

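The nose is over the deck, with its front edge at crop (491,193)–(469,384), and centred between the rails. I'll ease the press so it settles onto the deck.

>>> drive_tool --travel '[[0, 0, -0.0004], [0, 0, -0.0008], [0, 0, -0.0012], [0, 0, -0.0016], [0, 0, -0.002], [0, 0, -0.002]]' --twist '[[0, 0, 0], [0, 0, 0], [0, 0, 0], [0, 0, 0], [0, 0, 0], [0, 0, 0]]'

```text
time: 11.27
tool_pos: [555.8, 107.5, 58.9]
orientation: [-2.095, 2.332, -0.003]
wrist_force: [2.4, 6.5, 7.2]
gripper_width: 85.2
grasp_force: 5.7
```

>>> drive_tool --travel '[[0, 0, -0.0007], [0, 0, -0.0014], [0, 0, -0.002], [0, 0, -0.002]]' --twist '[[0, 0, 0], [0, 0, 0], [0, 0, 0], [0, 0, 0]]'

```text
time: 11.6
tool_pos: [554.9, 106.6, 59.0]
orientation: [-2.097, 2.334, -0.002]
wrist_force: [3.2, 4.3, 2.6]
gripper_width: 85.9
grasp_force: 3.6
```

```bash
python3 -c "
from h import *
a=[px('top',p,96) for p in((254,174),(242,270.5))]
b=[px('top',p,92) for p in((355.5,186.5),(344.5,282))]
d=np.array([np.cos(np.radians(-97.2)),np.sin(np.radians(-97.2))])
for l in(a,b):
  m=(l[0]+l[1])/2;v=l[1]-l[0];print(np.round(l,1).tolist(),m.round(1),np.degrees(np.arctan2(v[1],v[0]))-270)
  r=m[:2]-[543.3,-34.3];print('local',r@d,'lat',d[0]*r[1]-d[1]*r[0])
"
```

```text
[[634.6, 86.8, 96.0], [476.1, 101.1, 96.0]] [555.3  93.9  96. ] -95.14831469329306
local -128.73753554816665 lat -4.121219119406193
[[616.8, -80.2, 92.0], [460.6, -64.1, 92.0]] [538.7 -72.2  92. ] -95.89687530391913
local 38.14260952014708 lat 0.18566149273981747
```

>>> drive_tool --travel '[[0.006, 0, 0], [0.012, 0, 0], [0.02, -0.001, 0], [0.028, -0.001, 0], [0.036, -0.002, 0], [0.044, -0.002, 0], [0.052, -0.003, 0], [0.06, -0.003, 0], [0.068, -0.003, 0], [0.076, -0.003, 0], [0.076, -0.003, 0]]' --twist '[[0, 0, 0], [0, 0, 0], [0, 0, 0.001], [0, 0, 0.002], [0, 0, 0.003], [0, 0, 0.004], [0, 0, 0.005], [0, 0, 0.006], [0, 0, 0.006], [0, 0, 0.006], [0, 0, 0.006]]'

```text
time: 12.52
tool_pos: [551.5, 68.0, 58.4]
orientation: [-2.075, 2.356, -0.001]
wrist_force: [3.6, 3.7, 0.5]
gripper_width: 85.5
grasp_force: 2.0
```

>>> drive_tool --travel '[[0.006, 0, 0], [0.012, 0, 0], [0.02, 0, 0], [0.028, 0, 0], [0.036, 0, 0], [0.044, 0, 0], [0.052, 0, 0], [0.06, 0, 0], [0.07, 0, 0], [0.08, 0, 0], [0.09, 0, 0], [0.09, 0, 0]]' --twist '[[0, 0, 0], [0, 0, 0.001], [0, 0, 0.002], [0, 0, 0.002], [0, 0, 0.002], [0, 0, 0.002], [0, 0, 0.002], [0, 0, 0.002], [0, 0, 0.002], [0, 0, 0.002], [0, 0, 0.002], [0, 0, 0.002]]'

```text
time: 13.52
tool_pos: [544.6, 22.6, 57.8]
orientation: [2.068, -2.364, -0.001]
wrist_force: [1.8, 2.1, -0.4]
gripper_width: 85.4
grasp_force: 0.9
```

```bash
python3 -c "
from h import *
f=cams.grab_frame('top')[:,:,::-1];cv2.imwrite('pics/top3.png',cv2.resize(f[90:320,110:500],None,fx=2,fy=2))"
```

```text
(no output)
```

View pics/top3.png

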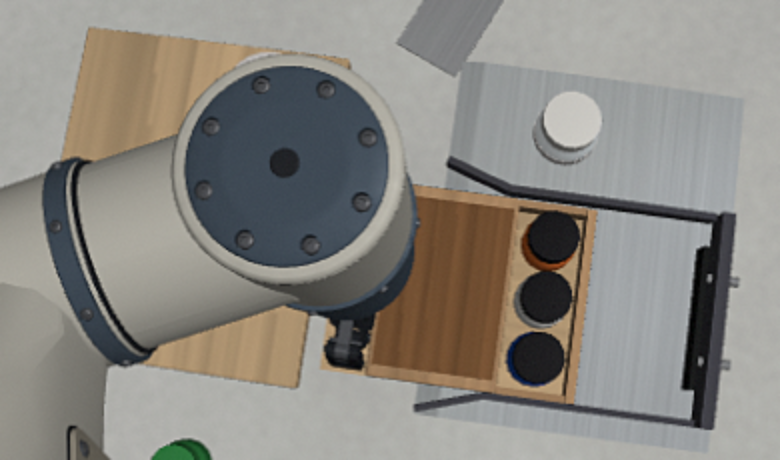

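The tray is inside the rails, with its front edge at crop (596,211)–(574,403), and its rear has cleared the stand. I'll keep pushing in.

>>> drive_tool --travel '[[0.007, 0, 0], [0.015, 0, 0], [0.023, 0, 0], [0.031, 0, 0], [0.039, 0, 0], [0.047, 0, 0], [0.055, 0, 0], [0.063, 0, 0], [0.071, 0, 0], [0.078, 0, 0], [0.084, 0, 0], [0.084, 0, 0]]' --twist '[[0, 0, 0], [0, 0, 0], [0, 0, 0], [0, 0, 0], [0, 0, 0], [0, 0, 0], [0, 0, 0], [0, 0, 0], [0, 0, 0], [0, 0, 0], [0, 0, 0], [0, 0, 0]]'

```text
time: 14.57
tool_pos: [539.2, -18.5, 57.9]
orientation: [2.068, -2.364, -0.001]
wrist_force: [2.3, 3.5, -1.2]
gripper_width: 85.5
grasp_force: 1.5
```

>>> drive_tool --travel '[[0.006, 0, 0], [0.012, 0, 0], [0.018, 0, 0], [0.024, 0, 0], [0.03, 0, 0], [0.036, 0, 0], [0.042, 0, 0], [0.048, 0, 0], [0.054, 0, 0], [0.06, 0, 0], [0.064, 0, 0], [0.064, 0, 0]]' --twist '[[0, 0, 0], [0, 0, 0], [0, 0, 0], [0, 0, 0], [0, 0, 0], [0, 0, 0], [0, 0, 0], [0, 0, 0], [0, 0, 0], [0, 0, 0], [0, 0, 0], [0, 0, 0]]'

```text
time: 15.57
tool_pos: [535.2, -50.0, 58.1]
orientation: [-2.069, 2.364, 0.0]
wrist_force: [3.1, 2.1, -0.8]
gripper_width: 85.4
grasp_force: 1.8
```

>>> drive_tool --travel '[[0.005, 0, 0], [0.01, 0, 0], [0.015, 0, 0], [0.02, 0, 0], [0.025, 0, 0], [0.03, 0, 0], [0.034, 0, 0], [0.034, 0, 0]]' --twist '[[0, 0, 0], [0, 0, 0], [0, 0, 0], [0, 0, 0], [0, 0, 0], [0, 0, 0], [0, 0, 0], [0, 0, 0]]'

```text
time: 16.23
tool_pos: [533.0, -66.8, 58.2]
orientation: [-2.069, 2.364, 0.0]
wrist_force: [2.8, 3.7, -1.0]
gripper_width: 85.1
grasp_force: 1.9
```

>>> drive_tool --travel '[[0.002, 0, 0], [0.004, 0, 0], [0.006, 0, 0], [0.008, 0, 0], [0.008, 0, 0]]' --twist '[[0, 0, 0], [0, 0, 0], [0, 0, 0], [0, 0, 0], [0, 0, 0]]'

```text
time: 16.65
tool_pos: [532.7, -69.4, 58.2]
orientation: [-2.068, 2.362, 0.002]
wrist_force: [4.6, 8.7, -0.8]
gripper_width: 85.3
grasp_force: 4.7
```

>>> drive_tool --travel '[[0.001, 0, 0], [0.002, 0, 0], [0.002, 0, 0], [0.002, 0, 0]]' --twist '[[0, 0, 0], [0, 0, 0], [0, 0, 0], [0, 0, 0]]'

```text
time: 16.98
tool_pos: [532.7, -69.4, 58.2]
orientation: [-2.068, 2.361, 0.003]
wrist_force: [2.8, 13.5, -0.5]
gripper_width: 85.3
grasp_force: 6.5
```

```bash
python3 -c "
from h import *
f=cams.grab_frame('top')[:,:,::-1];cv2.imwrite('pics/top4.png',cv2.resize(f[160:320,330:500],None,fx=4,fy=3.7))"
```

```text
(no output)
```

View pics/top4.png

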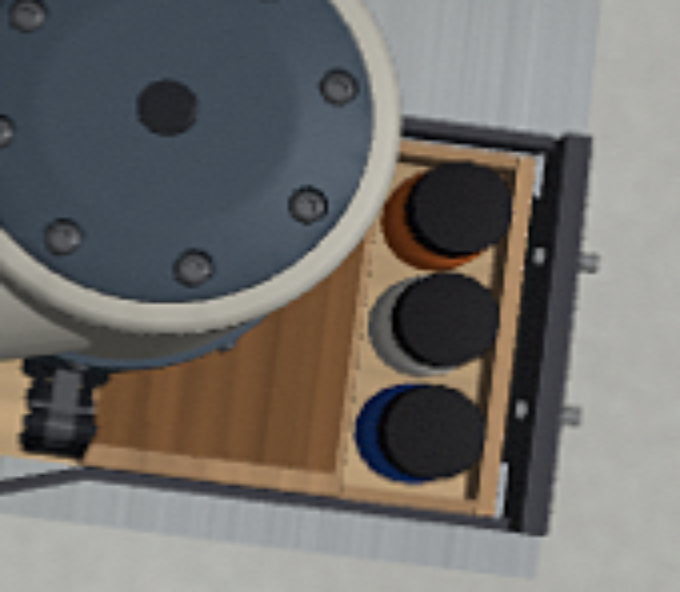

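The tray's front edge is flush on the pad along the whole crop line (535,160)–(490,510), and the jars are upright. The force rose to 13.5 N with no further motion, so it is seated. I'll back off and lift away.

>>> drive_tool --travel '[[-0.004, 0, -0.001], [-0.01, 0, -0.003], [-0.018, 0, -0.006], [-0.018, 0, -0.04], [-0.018, 0, -0.1], [-0.018, 0, -0.16], [-0.018, 0, -0.2], [-0.018, 0, -0.2]]' --twist '[[0, 0, 0], [0, 0, 0], [0, 0, 0], [0, 0, 0], [0, 0, 0], [0, 0, 0], [0, 0, 0], [0, 0, 0]]'

```text
time: 17.7
tool_pos: [535.5, -63.8, 163.5]
orientation: [-2.066, 2.36, -0.009]
wrist_force: [0.2, 0.2, 0.4]
gripper_width: 85.2
grasp_force: 0.0
```

```bash
python3 -c "
from h import *
from plant import spotter
s=manip.state();print(s['tool_pos'],s['wrist_force'])
f=cams.grab_frame('side')[:,:,::-1];cv2.imwrite('pics/side3.png',cv2.resize(f[130:330,200:450],None,fx=3,fy=3))"
```

```text
[535.53360098 -63.75515393 163.46680043] [0.21311666 0.23599532 0.42035991]
```

View pics/side3.png

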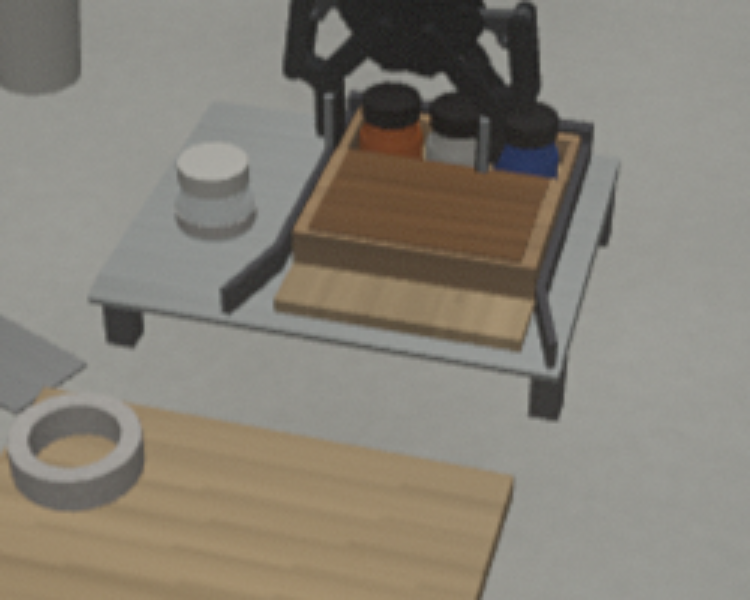

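The tray lies flat in the dock with its jars upright. The fingers are clear above it, and the tape and pot are where they were.

```bash
python3 -c "
from plant import hand_in
print(hand_in())"
```

```text
the job is handed in; nothing more can be done
None
```

I slid the tray across the gap into the dock, pressed it against the rubber pad (about 13.5 N of push at the wrist), let go with the jars upright and the tape and pot in place, and handed it in at about 18 s; the hand-in gave no verdict.

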